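# Check the brazed elephant with the spot thermometer

### The arm

A 6-joint arm with a two-finger parallel gripper is mounted at the origin on the work surface. World frame = base frame: x ahead of the robot, y to its left, z up, the work surface at z = 0. Lengths are in mm, angles in rad, forces in N, time in s.
With the tool pointing down it reaches from about 300 to 775 mm from the base axis. Payload 14.6 kg.
Tool frame: the origin (TCP) lies on the centre line of the jaws, within the pads' length; the fingertips stand 19 mm ahead of it and the grasp point (between the pads) is the TCP (bot.tip_reach is the distance from the TCP to the fingertips, in mm); z points along the fingers, y is the line along which they close (so a half turn about z gives the same grasp; the last joint's range is limited). The gripper opens to 85 mm and grips with 20 to 120 N. Pads are 22 mm wide; open, the fingers measure 114 mm over their backs; the gripper's body (76 mm by 85 mm) begins 54 mm behind the grasp point. The pads swing forward as they close: fully open they stand 13 mm farther back than shut.
Start: joints at [1.122, 0.3, 1.521, -0, 1.321, -0.067], TCP at [204.922, 510.388, 230.081] pointing down, gripper open.
Joint ranges: [-3.03, 3.03], [-0.79, 2.21], [0.23, 2.52], [-1.04, 4.18], [0, 3.07], [-2.55, 2.55]. Speed limits (rad/s): [2.22, 2.22, 2.57, 3.14, 3.14, 3.14].

### API

Orientations are given as a unit quaternion [w, x, y, z].
In Python, from rig import bot gives the robot as it stands. Calls block until the motion is done:
- bot.move_to(position, orientation): joint-space move of the TCP to a pose.
- bot.servo_line(position, attitude=None, speed=150, until_force=None): straight line of the TCP; attitude=None keeps the orientation; speed is the mean speed in mm/s. With until_force (N) it stops when the force on the tool has changed by that much, and returns True; else False.
- bot.move_joints(angles): joint-space move.
- bot.move_gripper(opening, grip_force=None): finger opening in mm; grip_force is the grip in N (None keeps the last); returns when the fingers have stopped.
- bot.dwell(seconds).
- bot.ik(position, orientation): joint angles nearest the present ones, or None.
- bot.read_state(): the state.
- bot.read_camera(name): name is "scene" or "top" or "wrist"; returns a dict with "image" (420x560x3 uint8, blue, green, red), "depth" (420x560 float32, mm along the optical axis (not along the pixel's ray), 0 where there is no reading), "fovy" (degrees; the focal length in pixels is half the picture's height over the tangent of half this angle, whatever the lens; pixels are square), "cx", "cy" (the principal point, pixels), "eye" and "attitude" of the camera in the world; the wrist camera has in their place "mount" (4x4, takes a point from camera to tool coordinates, whose origin is the TCP and whose axes are the flange's). Camera axes: x right, y down, z forward; pixel columns grow to the right and rows downward; lengths in mm; the calibration is good to about 2 mm. A picture is of the moment at which its call begins: read the wrist's pose just before it.
A pose or a line that the arm cannot do raises bot.MotionError and nothing moves.
- bot.finish_job(): hands the job in; it is judged then, once.
The state is a dict: "clock": time; "joint_positions": joint angles; "qvel": joint speeds; "effort": joint torques, N m; "ee_pos": TCP position; "tool_rot": TCP orientation; "ft_force": force on the tool from outside, world axes, zero at the start; "moment": the same for the moment, N m; "grip_width": finger opening in mm; "grip_force": force on a finger pad.
Only numpy, scipy, OpenCV 4.12 (cv2) and the standard library are available. Lean on these libraries where they do the work, as an engineer would, in place of code of your own. Each camera call takes 0.05 s, during which the arm holds its last target. There are 200 camera calls.

### The job

On the brazing bench three bronze castings are cooling on stacks of firebrick. Pick up the pistol-shaped infrared thermometer, point its lens at the middle of the elephant's body from about 12 cm away and hold it still there for two seconds. Then stand it back upright on its grey rubber mat where you found it; do not touch any of the castings, they are hot.

Things in the scene. Friction and masses are not known exactly. Their poses are not given: they have to be found in the camera images.
- thermometer: Pistol-shaped infrared thermometer, 0.3 kg, upright on a grey rubber mat (140 x 100 x 4 mm; all sizes in mm). Origin: centre of foot underside; z up, +x the way it looks. Grey head x -50 to 70, 38 wide (y), z 120 to 160: grip it across y near x = 0 (balance). Round black snout, lens at x 85, z 140; line of sight along +x at y 0, z 140. Under the head a handle 34 (x) x 28 (y); foot 74 (x) x 54 (y) x 22 high.
- elephant: Bronze elephant, 1.6 kg, loose on a fixed brick stack (114 x 114 x 128 mm). Origin: middle of its barrel-shaped body (88 long, 64 diameter), 60 above the brick, 188 above the bench; z up, +x to its head. Extents x -58 to 99, y -50 to 50, z -60 to 38. A flank is turned roughly to the robot. Three stacks side by side beyond the thermometer; which casting is on which varies.
- stag: Bronze stag with antlers, 1 kg, on another of the brick stacks. Origin: centre of the underside of its plinth (90 x 55 mm), 153 high with antlers, +x towards its head. Leave alone.
- candlestick: Bronze candlestick, round, 80 foot diameter, 125 high, on the third brick stack. Origin: centre of its underside. Leave alone.
Mind the look-alikes: they are no part of the job. What is shaped like the elephant but green is not meant.

How it is judged (in metres and radians):
On the way:
1. held thermometer sights the elephant's body middle within 20 mm sideways and 20 mm in height, lens 60 to 200 mm from it, still (under 30 mm/s, 0.2 rad/s) for 1.5 s (x of elephant in the frame of thermometer between 0.145 and 0.285 m and y of elephant in the frame of thermometer between -0.02 and 0.02 m and z of elephant in the frame of thermometer between 0.12 and 0.16 m and linear speed of thermometer below 0.03 m/s and angular speed of thermometer below 0.2 rad/s and contact force between the fingers and thermometer above 1 N), for 1.5 s.
At the end, for the whole second after the job is handed in: the thermometer stands upright (within 0.1 rad) at rest, its foot within 40 mm of where it stood at the start (angle between thermometer's own z axis and vertical below 0.1 rad and distance of thermometer from where it was at the start of the episode below 0.04 m and linear speed of thermometer below 0.02 m/s and angular speed of thermometer below 0.1 rad/s); the robot touches nothing.
It fails at once if the elephant is touched (over 1 N) by the robot or the thermometer (contact force between any of the fingers, the arm, thermometer and elephant above 1 N).
It fails at once if the stag is touched (over 1 N) by the robot or the thermometer (contact force between any of the fingers, the arm, thermometer and stag above 1 N).
It fails at once if the candlestick is touched (over 1 N) by the robot or the thermometer (contact force between any of the fingers, the arm, thermometer and candlestick above 1 N).
It also fails if it takes over 51 s, if anything falls off the work surface, if the arm or the gripper's body presses on something with over 40 N, if the wrist force passes 120 N, or if a joint passes its speed limit or range.

## Working session

There is one attempt and no reset: what is moved stays moved. The work goes in short steps, each a Python script; the robot and the scene stay as the last script left them, time stands still between calls to the robot, and variables do not carry over. Pictures are saved under pics/ and viewed, at most 10 in all, crops included, and the job is handed in when it is done.

```bash
ls; mkdir -p pics
cat > h.py <<'E'
import numpy as np, cv2
from scipy.spatial.transform import Rotation as R
from rig import bot
def q2R(q): q=np.array(q,float); return R.from_quat([q[1],q[2],q[3],q[0]]).as_matrix()
def R2q(m): x,y,z,w=R.from_matrix(m).as_quat(); return [w,x,y,z]
def cloud(c):
    h,w=c['depth'].shape; f=h/2/np.tan(np.radians(c['fovy'])/2)
    v,u=np.mgrid[:h,:w]; d=c['depth']
    p=np.stack([(u-c['cx'])/f*d,(v-c['cy'])/f*d,d],-1)
    A=np.array(c['attitude'],float); A=A if A.shape==(3,3) else q2R(A)
    P=p@A.T+np.array(c['eye']); P[d<=0]=np.nan; return P
E
python3 - <<'E'
from h import *
for n in('scene','top'):
    c=bot.read_camera(n); cv2.imwrite(f'pics/{n}.png',c['image']); P=cloud(c); np.savez(n+'.npz',P=P,im=c['image'])
    print(n,c['eye'],c['attitude'],c['fovy'],c['cx'],c['cy'],c.keys())
E
```

```text
pics
scene [1085.92287416  102.31434045  721.96882805] [-0.25576754  0.64296679  0.66837979 -0.27284636] 56.5921004259032 278.0914589940027 212.0643322781323 dict_keys(['image', 'depth', 'fovy', 'cx', 'cy', 'eye', 'attitude'])
top [ 429.35198398   66.59107588 1081.33872194] [ 0.04284275 -0.70026984  0.71220074 -0.02359558] 56.41872737593966 275.866618913204 218.97685907279092 dict_keys(['image', 'depth', 'fovy', 'cx', 'cy', 'eye', 'attitude'])
```

View pics/scene.png

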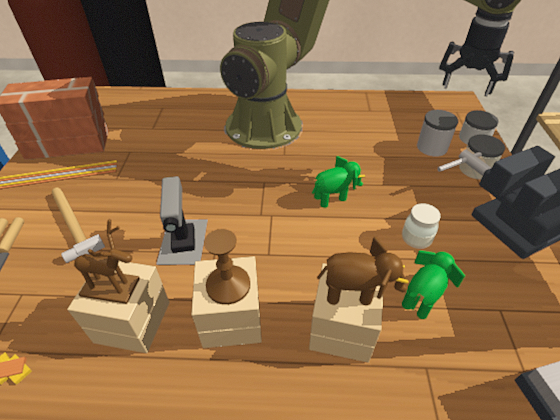

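View pics/top.png

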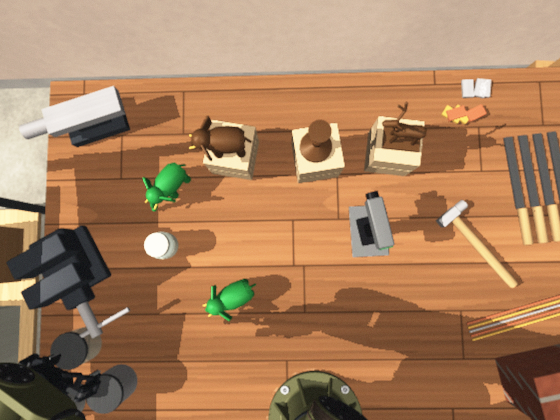

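Three elephant shapes: the brown one on bricks (scene 360,272; top 225,140) and two green ones on the bench (scene 338,180 and 433,282). The brown one on a stack is the target. The thermometer is at scene (175,215), top (375,222) on its grey mat, its snout towards the candlestick/stag row. I'll measure both and enlarge a crop to confirm.

Run:
```python
from h import *
T=np.load('top.npz');S=np.load('scene.npz')
def ax(P):
    m=P[:,:2]; r=cv2.minAreaRect(m.astype(np.float32)); return np.round(m.mean(0),1),r
for nm,D,tb,eb in(('top',T,(335,180,410,270),(180,105,265,185)),('scene',S,(150,165,215,270),(305,230,415,320))):
    P=D['P'];hsv=cv2.cvtColor(D['im'],cv2.COLOR_BGR2HSV)
    def box(b):
        m=np.zeros(P.shape[:2],bool); m[b[1]:b[3],b[0]:b[2]]=1; return m
    m=box(tb)&(P[...,2]>150)&(P[...,2]<175)
    Q=P[m]; print(nm,'head top',len(Q),np.median(Q[:,2]),ax(Q))
    m=box(tb)&(P[...,2]>1.5)&(P[...,2]<10)&(hsv[...,1]<60)
    Q=P[m]; print('mat',len(Q),np.median(Q[:,2]),ax(Q))
    m=box(eb)&(P[...,2]>134)&(hsv[...,0]<25)&(hsv[...,2]<150)
    Q=P[m]; print('eleph',len(Q),Q.min(0),Q.max(0),ax(Q))
    m&=(P[...,2]>205); Q=P[m]; print('upper',Q.min(0),Q.max(0),ax(Q))
    for z0,z1 in((205,215),(215,222),(222,232)):
        q=Q[(Q[:,2]>z0)&(Q[:,2]<z1)]; print(z0,len(q),q.min(0),q.max(0))
    m=box((eb[0],eb[1]-10,eb[2],eb[3]+20))&(abs(P[...,2]-128)<5); Q=P[m]; print('brick',np.median(Q[:,2]),ax(Q))
im=np.hstack([cv2.resize(S['im'][220:330,300:470],(400,260),interpolation=3),cv2.resize(T['im'][95:195,170:324],(400,260),interpolation=3)]);cv2.imwrite('pics/crop.png',im)
```

```text
top head top 962 163.55999574013993 (array([ 509.6, -150.5]), ((512.34765625, -151.56820678710938), (138.13291931152344, 38.80645751953125), 12.038087844848633))
mat 704 4.2910753911677375 (array([ 482.1, -137.7]), ((495.62237548828125, -157.23182678222656), (137.5132598876953, 99.02433776855469), 2.512014865875244))
eleph 1293 [655.03260184 149.21267834 134.22453679] [749.76188458 302.27585594 227.70335903] (array([698.1, 215.9]), ((705.9244995117188, 224.6454315185547), (121.30404663085938, 101.15277862548828), 50.643211364746094))
upper [655.03260184 162.15364948 205.00433454] [748.55021538 281.86498984 227.70335903] (array([702.2, 219.6]), ((701.7894897460938, 220.38198852539062), (95.20176696777344, 99.95630645751953), 44.73906707763672))
205 399 [655.35993967 162.15364948 205.00433454] [747.62910707 281.86498984 214.98785065]
215 415 [655.03260184 170.46936236 215.01744154] [748.55021538 277.83313831 221.99705764]
222 126 [655.33743247 210.15563525 222.05228857] [746.58057438 271.74251419 227.70335903]
brick 128.1405553512576 (array([698.2, 197.6]), ((709.866943359375, 207.2709
[... 543 characters left out ...]
8), (98.78630828857422, 129.80332946777344), 34.6307258605957))
upper [656.52789542 160.59146184 205.00472791] [753.06491823 279.38723035 228.82149705] (array([710. , 220.7]), ((705.4910278320312, 221.57040405273438), (98.7092514038086, 100.24675750732422), 44.512691497802734))
205 796 [659.76009592 160.59146184 205.00472791] [752.95374273 279.38723035 214.997982  ]
215 787 [656.52789542 171.18349386 215.00557231] [753.06491823 278.28137839 221.96031112]
222 216 [657.79725918 239.53943863 222.00371147] [751.94896824 272.05852245 228.82149705]
brick 128.11752418643783 (array([737.3, 201.5]), ((711.4872436523438, 206.79747009277344), (114.04249572753906, 115.1392593383789), 79.18972778320312))
```

View pics/crop.png

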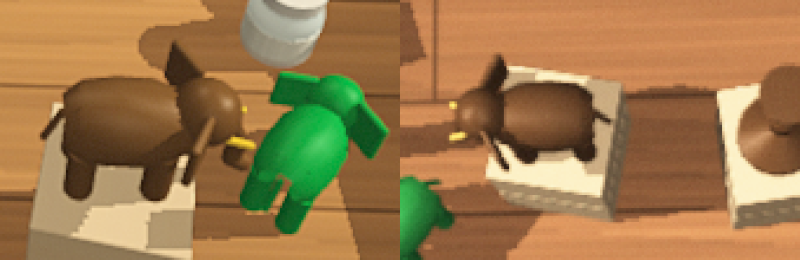

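The crop confirms it: the bronze elephant is the brown one on bricks, with its head at +y and its flank turned to the robot. Next I'll refine its body axis, check what stands near the sighting spot, and test reachability.

```bash
cat >> h.py <<'E'
def att(psi,s=1):
    f=s*np.array([np.cos(psi),np.sin(psi),0]); z=np.array([0,0,-1.]); return R2q(np.stack([f,np.cross(z,f),z],1))
E
python3 - <<'E'
from h import *
for n,b in(('top',(180,105,265,185)),('scene',(305,230,415,320))):
    D=np.load(n+'.npz');P=D['P'];hsv=cv2.cvtColor(D['im'],cv2.COLOR_BGR2HSV)
    m=np.zeros(P.shape[:2],bool); m[b[1]:b[3],b[0]:b[2]]=1
    Q=P[m&(P[...,2]>200)]; Q=Q[(Q[:,1]>165)&(Q[:,1]<230)]
    A=np.c_[2*Q[:,0],2*Q[:,2],np.ones(len(Q)),Q[:,1],]  # cylinder, axis drifting in y
    w=np.linalg.lstsq(A,(Q[:,0]**2+Q[:,2]**2),rcond=None)[0]
    print(n,'cyl xc',w[0],'zc',w[1],'dx/dy',w[3]/(2*w[0]) )
    for y in range(165,235,15):
        q=Q[abs(Q[:,1]-y)<7]; t=q[q[:,2]>q[:,2].max()-3]; print(y,q[:,2].max().round(1),t[:,0].mean().round(1),np.ptp(q[:,0]).round())
    g=(hsv[...,0]>45)&(hsv[...,0]<75)&(hsv[...,1]>120)&np.isfinite(P[...,2])
    k,l,st,_=cv2.connectedComponentsWithStats(g.astype(np.uint8))
    for i in range(1,k):
        if st[i,4]>200: q=P[l==i]; print('green',np.percentile(q,1,0).round(),np.percentile(q,99,0).round())
D=np.load('top.npz');q=D['P'][235:258,148:172].reshape(-1,3);q=q[q[:,2]>20];print('jar',q.min(0),q.max(0))
for s in(1,-1):
    for p,psi in(((495,-155,148),.209),((495,-155,260),.209),((500,206,196),0),((507,150,196),.27)):
        print(s,p,bot.ik(list(p),att(psi,s)))
E
```

```text
top cyl xc 703.5767357274366 zc 192.7853656630731 dx/dy 0.0027295155660021666
165 215.1 703.5 44.0
180 219.9 704.7 54.0
195 221.7 702.8 56.0
210 223.6 702.1 56.0
225 222.1 704.1 56.0
green [568. 336.   4.] [673. 433.  98.]
green [276. 159.  -1.] [367. 269.  98.]
scene cyl xc 706.1276798909873 zc 193.31229315884866 dx/dy 0.0024642661300596854
165 215.3 705.6 43.0
180 219.3 706.3 52.0
195 221.6 706.2 56.0
210 221.2 706.8 52.0
225 220.7 706.0 52.0
green [278. 158.   3.] [373. 279.  96.]
green [582. 335.   3.] [684. 433.  97.]
jar [431.1780622  369.85509672  24.56019135] [489.87082585 422.66754316  89.74926792]
1 (495, -155, 148) [-3.74079572e-01  3.15530031e-01  1.70262726e+00 -4.44089210e-16
  1.12343536e+00  9.87716754e-01]
1 (495, -155, 260) [-3.74079572e-01  2.07402835e-01  1.56646081e+00 -4.44089210e-16
  1.36772901e+00  9.87716754e-01]
1 (500, 206, 196) [ 3.23075604e-01  3.09552637e-01  1.59011100e+00 -4.44089210e-16
  1.24192902e+00  1.89387193e+00]
1 (507, 150, 196) [ 2.18373790e-01  2.83388147e-01  1.62419199e+00 -4.44089210e-16
  1.23401251e+00  1.51917012e+00]
-1 (495, -155, 148) [-3.74079572e-01  3.15530031e-01  1.70262726e+00 -4.44089210e-16
  1.12343536e+00 -2.15387590e+00]
-1 (495, -155, 260) [-3.74079572e-01  2.07402835e-01  1.56646081e+00 -4.44089210e-16
  1.36772901e+00 -2.15387590e+00]
-1 (500, 206, 196) [ 3.23075604e-01  3.09552637e-01  1.59011100e+00 -4.44089210e-16
  1.24192902e+00 -1.24772072e+00]
-1 (507, 150, 196) [ 2.18373790e-01  2.83388147e-01  1.62419199e+00 -4.44089210e-16
  1.23401251e+00 -1.62242254e+00]
```

Both views agree: elephant at (705, 205, 188) with yaw about 90°, thermometer origin at (495, -155) with yaw 12°. No green elephant or jar is in the way. I'll move above the thermometer and check with the wrist camera.

```bash
cat >> h.py <<'E'
def wristcloud():
    s=bot.read_state(); c=bot.read_camera('wrist'); c=dict(c)
    M=np.eye(4); M[:3,:3]=q2R(s['tool_rot']); M[:3,3]=s['ee_pos']; M=M@np.array(c['mount'])
    c['attitude']=M[:3,:3]; c['eye']=M[:3,3]; return c,cloud(c)
E
python3 - <<'E'
from h import *
bot.move_gripper(85); bot.move_to([495,-155,300],att(.209))
c,P=wristcloud(); cv2.imwrite('pics/w1.png',c['image'])
Q=P[(P[...,2]>150)&(P[...,2]<172)&(np.hypot(P[...,0]-510,P[...,1]+152)<110)]
print(len(Q),np.median(Q[:,2]),cv2.minAreaRect(Q[:,:2].astype(np.float32)),bot.read_state()['clock'],bot.read_state()['ee_pos'])
E
```

```text
7884 163.90896285358838 ((510.00921630859375, -155.31399536132812), (138.16412353515625, 38.03510284423828), 12.048908233642578) 2.95 [ 495.18255482 -154.41222791  299.95313467]
```

View pics/w1.png

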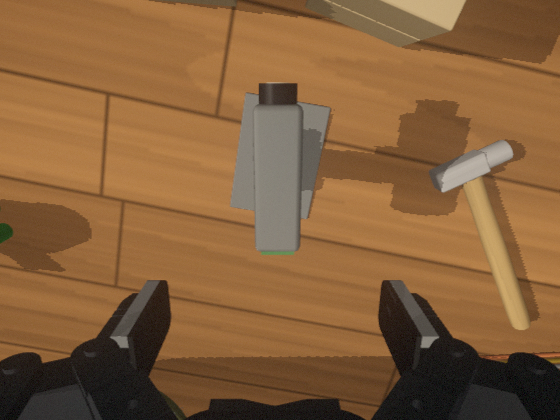

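The wrist view shows the grey head (278,180) centred and aligned between the fingers, agreeing within 3 mm. I'll grasp, lift a little and check.

Run:
```python
from h import *
bot.servo_line([494.5,-156,148],att(.209),speed=120)
bot.move_gripper(20,60); s=bot.read_state(); print('grip',s['grip_width'],s['grip_force'],s['ee_pos'],s['ft_force'])
bot.servo_line([494.5,-156,270],speed=100); s=bot.read_state(); print(s['grip_width'],s['grip_force'],s['ft_force'],s['moment'],s['clock'])
c=bot.read_camera('scene');cv2.imwrite('pics/lift.png',c['image'])
P=cloud(c);np.savez('lift.npz',P=P,im=c['image'])
```

```text
grip 36.42008890717146 60.91894268989563 [ 494.78785256 -156.20058467  148.47826364] [ 0.60929281 -1.89271034  4.48007277]
36.43559630303155 60.17207980155945 [-0.26803344 -1.03031823 -1.92976548] [0.01359736 0.03582405 0.06627863] 6.2333
```

View pics/lift.png

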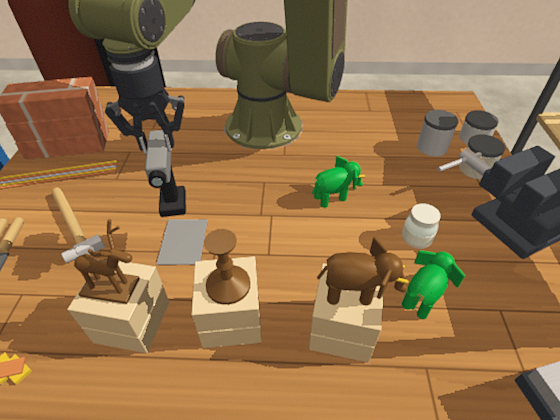

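It is held upright with the mat empty at (182,242). I'll carry it across at x≈500, lower to sighting height and check the head's axis.

Run:
```python
from h import *
bot.servo_line([500,205,270],att(0),speed=120)
bot.servo_line([500,205,192],speed=80); bot.dwell(2.3)
s=bot.read_state(); print(s['clock'],s['ee_pos'],s['grip_force'],np.abs(s['qvel']).max())
c,P=wristcloud(); p=np.array(s['ee_pos'])
def rep(P,n):
    Q=P[(P[...,2]>185)&(P[...,2]<225)&(P[...,0]<590)&(P[...,0]>525)&(abs(P[...,1]-205)<35)]
    t=Q[Q[:,2]>np.median(Q[:,2])-2]; w=np.linalg.lstsq(np.c_[t[:,:2],np.ones(len(t))],t[:,2],rcond=None)[0]
    print(n,len(Q),np.median(Q[:,2]),Q.min(0),Q.max(0),cv2.minAreaRect(Q[:,:2].astype(np.float32)),w[:2])
rep(P,'wrist'); 
B=P[(P[...,0]>600)&(P[...,2]>200)&(P[...,1]>165)&(P[...,1]<235)]
if len(B): print('eleph from wrist',len(B),B.min(0),B.max(0))
c=bot.read_camera('scene'); P=cloud(c); rep(P,'scene'); rep(cloud(bot.read_camera('top')),'top')
cv2.imwrite('pics/aim.png',c['image'])
```

```text
12.8667 [499.99205411 204.98438784 192.0239366 ] 60.161558389663696 0.0012796901100467033
wrist 15879 207.30673021554162 [525.00235584 184.46250879 186.61341208] [585.41731097 222.78669917 210.51071924] ((555.2117919921875, 203.63157653808594), (60.419471740722656, 38.30300521850586), 0.049765631556510925) [-0.010991   -0.00615825]
scene 623 205.63533811112575 [525.25988466 186.83374588 185.02378703] [589.2568653  225.01225451 210.3465334 ] ((557.2788696289062, 205.71328735351562), (38.05424118041992, 63.9024658203125), 89.43174743652344) [-0.01754378  0.00127998]
  return _methods._mean(a, axis=axis, dtype=dtype,
  ret = ret.dtype.type(ret / rcount)
Traceback (most recent call last):
ValueError: zero-size array to reduction operation minimum which has no identity
```

The head axis is level within 1°, at height 187 and y≈204.7, against the elephant's 188 and 205. It held still for over 2.3 s with the lens about 120 mm away. The traceback came only from the top view, where the arm hides the thermometer. I'll dwell a little longer and then return it.

Run:
```python
from h import *
bot.dwell(.5)
bot.servo_line([500,205,270],speed=80)
bot.servo_line([494.8,-156.2,270],att(.209),speed=120)
bot.servo_line([494.8,-156.2,156],speed=100); bot.dwell(.3)
print(bot.servo_line([494.8,-156.2,146.5],speed=15,until_force=6))
s=bot.read_state(); print(s['ee_pos'],s['ft_force'],s['clock'])
bot.move_gripper(85); bot.dwell(.3)
bot.servo_line([494.8,-156.2,300],speed=100); bot.dwell(.3)
c,P=wristcloud(); cv2.imwrite('pics/w2.png',c['image'])
Q=P[(P[...,2]>150)&(P[...,2]<172)&(np.hypot(P[...,0]-510,P[...,1]+152)<110)]
t=Q[Q[:,2]>160]; w=np.linalg.lstsq(np.c_[t[:,:2],np.ones(len(t))],t[:,2],rcond=None)[0]
print(np.median(Q[:,2]),cv2.minAreaRect(Q[:,:2].astype(np.float32)),w,bot.read_state()['clock'],bot.read_state()['grip_width'])
```

```text
True
[ 494.78253715 -156.31131317  148.43799284] [-0.10305722 -0.10067206  6.0913704 ] 19.9083
163.9010313502743 ((510.2259521484375, -155.5605926513672), (138.7755584716797, 38.119720458984375), 12.036101341247559) [-2.92881695e-03 -9.65967930e-04  1.65239600e+02] 22.7667 84.78304865813391
```

View pics/w2.png

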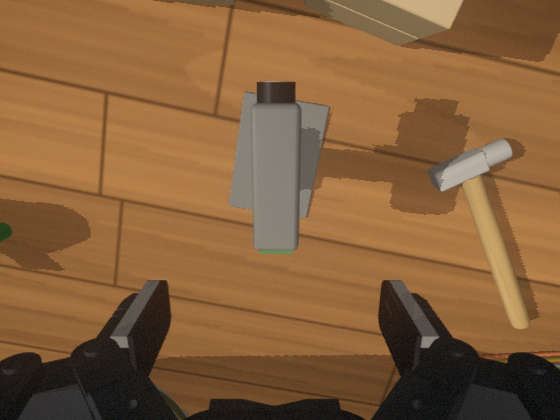

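The thermometer stands upright on its mat at (277,177), within 1 mm of where it was, and the gripper is clear of it.

```bash
python3 -c "
from rig import bot
print(bot.finish_job())"
```

```text
the job is handed in; nothing more can be done
None
```

The thermometer was aimed at the bronze elephant's body from about 12 cm, held still for over 2 s, and put back upright on its mat within about 1 mm of its start; none of the planned moves came near the castings, and the job is handed in with no verdict returned.

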